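# Unstack machined parts into their inspection nests

## Task

Two little stacks of machined parts have come to the inspection bench, a small part on top of each large one. Take the stacks apart and set every part down (do not drop it) flat inside the black-rimmed nest of its own shape and size: rings in the round nests, square flanges in the square ones, large in large and small in small. Leave the jar and the caliper where they are.

Things in the scene. Friction and masses are not known exactly. Their poses are not given: they have to be found in the camera images.
- large_ring: Large plain aluminium ring: 58 mm outer diameter, 30 mm high, 24 mm through bore. About 0.12 to 0.24 kg. At the start it stands on the bench with one of the two small parts on top of it, covering its bore. Loose. Origin: centre of its underside; z up. 
- large_square: Large square aluminium flange: 58 x 58 mm, 30 mm high, 24 mm through bore, four small dark screw spots at its corners. About 0.15 to 0.31 kg. At the start it stands on the bench with the other small part on top of it. Loose. Origin: centre of its underside; z up. x and y are square to its sides (a quarter turn looks the same).
- small_ring: Small plain aluminium ring: 36 mm outer diameter, 30 mm high, 14 mm bore. About 0.05 to 0.10 kg. At the start it lies loose on top of one of the two large parts (either), its underside 30 mm above the bench and up to 6 mm off the large part's centre. Loose. Origin: centre of its underside; z up. 
- small_square: Small square aluminium flange: 36 x 36 mm, 30 mm high, 14 mm bore, four tiny dark screw spots. About 0.06 to 0.13 kg. At the start it lies loose on top of the other large part, its underside 30 mm above the bench and up to 6 mm off the large part's centre, turned independently of it. Loose. Origin: centre of its underside; z up. x and y are square to its sides (a quarter turn looks the same).
- large_round_nest: Large round nest, the place of the large ring. Fixed to the bench; plastic, a flat grey floor 4 mm above the bench inside a raised black rim 4 mm wide whose top is 8 mm above the bench. Origin: centre of its underside, at bench height; z up. Inside 74 mm diameter, outside 82 mm diameter: 8 mm to spare on each side of its part.
- large_square_nest: Large square nest, the place of the large square flange. Fixed to the bench; plastic, a flat grey floor 4 mm above the bench inside a raised black rim 4 mm wide whose top is 8 mm above the bench. Origin: centre of its underside, at bench height; z up. Inside 74 mm square, outside 82 mm square: 8 mm to spare on each side of its part. x and y are square to its sides, so the part must be turned to match (any quarter turn will do).
- small_round_nest: Small round nest, the place of the small ring. Fixed to the bench; plastic, a flat grey floor 4 mm above the bench inside a raised black rim 4 mm wide whose top is 8 mm above the bench. Origin: centre of its underside, at bench height; z up. Inside 52 mm diameter, outside 60 mm diameter: 8 mm to spare on each side of its part.
- small_square_nest: Small square nest, the place of the small square flange. Fixed to the bench; plastic, a flat grey floor 4 mm above the bench inside a raised black rim 4 mm wide whose top is 8 mm above the bench. Origin: centre of its underside, at bench height; z up. Inside 52 mm square, outside 60 mm square: 8 mm to spare on each side of its part. x and y are square to its sides, so the part must be turned to match (any quarter turn will do).
- jar: Bystander: amber glass jar with a white cap, 56 mm diameter, 75 mm high, loose, to the left of the work. Origin: centre of its underside.
- caliper: Bystander: steel caliper with a black reading head, lying flat and loose along x to the right of the work, about 220 mm long, 75 mm wide, 13 mm high. Origin: at bench height under the middle of its beam.
Mind the look-alikes: they are no part of the job. What is shaped like the large_square_nest but green, purple or red is not meant.

How it is judged:
By the outcome, as a careful person would: the job done as asked, in the order asked, and still so for the second after the job is handed in, with the robot touching nothing.
It also fails if it takes over 104 s, if anything falls off the work surface, if the arm or the gripper's body presses on something with over 40 N, if the wrist force passes 120 N, or if a joint passes its speed limit or range.

## Robot

A 6-joint arm with a two-finger parallel gripper is mounted at the origin on the work surface. World frame = base frame: x ahead of the robot, y to its left, z up, the work surface at z = 0. Lengths are in m, angles in rad, forces in N, time in s.
With the tool pointing down it reaches from about 0.225 to 0.875 m from the base axis. Payload 3.4 kg.
Tool frame: the origin (TCP) lies at the very end of the fingers, on their centre line; the grasp point (between the pads) lies 19 mm behind it (manip.grasp_offset is the distance from the TCP to the grasp point, in m); x points along the fingers, y is the direction in which the jaws open and shut, and the axes are right-handed (so a half turn about x gives the same grasp; the last joint's range is limited). The gripper opens to 85 mm and grips with 20 to 120 N. Pads are 22 mm wide; open, the fingers measure 114 mm over their backs; the gripper's body (76 mm by 85 mm) begins 54 mm behind the grasp point. The pads swing forward as they close: fully open they stand 13 mm farther back than shut.
Start: joints at [1, 0.276, 1.505, -0, 1.361, -0.121], TCP at [0.25, 0.518, 0.231] pointing down, gripper open.
Joint ranges: [-2.89, 2.89], [-0.75, 2.08], [0.22, 2.7], [-1.18, 4.32], [0.11, 2.71], [-2.7, 2.7]. Speed limits (rad/s): [2.57, 2.57, 3.14, 3.14, 3.14, 3.14].

## Interface

Orientations are given as a unit quaternion [w, x, y, z].
In Python, from rig import manip gives the robot as it stands.
- The arm moves only by the tool step_arm, never from a script. Its argument "increments" is a list of rows, each an object with "grip": the opening, from 0 (shut) to 1 (fully open); "delta_pos": the shift along the world's x, y, z in m, a list of three; "twist": the turn about the world's z in degrees. A call has 1 to 10 rows; each row shifts and turns the commanded pose from where the row before left it; what a row does not reach is not made up. A row lasts 1/12 s, in which the tool goes at most 41.7 mm and 7.16 degrees, less where a joint would pass 70% of its speed; a pose out of reach is approached as far as the arm can. A call with a gripper value outside its range is refused whole. The fingers move at their own pace and stop on an object; "force" is the grip in N (left out, the last holds). Time passes only in rows, so rows that do not move let the fingers close. It gives the time, the measured TCP pose, the force and the opening at its end, in the units of the state.
- manip.get_state(): the state, without advancing time (a new reading comes with each control period).
- manip.get_image(name): name is "scene" or "side" or "wrist"; returns a dict with "img" (420x560x3 uint8, red, green, blue), "fx", "fy", "cx", "cy" (pixels), "D" ([k1, k2, p1, p2, k3] as OpenCV has them; the pictures are not rectified), "rvec" (rotation vector, rad) and "tvec" (3), from world to camera coordinates, as OpenCV has them; the wrist camera has in their place "mount" (4x4, takes a point from camera to tool coordinates, whose origin is the TCP and whose axes are the tool frame's). Camera axes: x right, y down, z forward; pixel columns grow to the right and rows downward; lengths in m; the calibration is good to about 2 mm. A picture is of the moment at which its call begins: read the wrist's pose just before it. There is no depth.
- manip.sign_off(): hands the job in, once; it reports no verdict.
The state is a dict: "clock": time; "qpos": joint angles; "qd": joint speeds; "effort": joint torques, N m; "position": TCP position; "ee_rot": TCP orientation; "contact_force": force on the tool from outside, world axes, zero at the start; "moment": the same for the moment, N m; "width": finger opening in m.
Only numpy, scipy, OpenCV 4.12 (cv2) and the standard library are available. Lean on these libraries where they do the work, as an engineer would, in place of code of your own. Each camera call takes 0.05 s, during which the arm holds its last target. There are 200 camera calls.

## Working session

There is one attempt and no reset: what is moved stays moved. The work goes in short steps, Python scripts to look and compute and a tool call to move; the robot and the scene stay as the last step left them, time stands still between calls to the robot, and variables do not carry over. Pictures are saved under pics/ and viewed, about 12 in all and at most 16, crops included, and the job is handed in when it is done.

Besides the shell and the picture viewer there is one more tool, called after "Call:" by a JSON object that holds its "op" and its "data". step_arm: Moves the arm, as the interface text tells. Its arguments: {"type":"object","properties":{"increments":{"type":"array"},"force":{"type":"number"}},"required":["increments"]}

```bash
mkdir -p pics; ls; cat > h.py <<'E'
import numpy as np, cv2, json
from rig import manip
from scipy.spatial.transform import Rotation as R
def snap(name,fn):
    s=manip.get_state(); d=manip.get_image(name)
    cv2.imwrite('pics/'+fn+'.png',d['img'][:,:,::-1])
    K=np.array([[d['fx'],0,d['cx']],[0,d['fy'],d['cy']],[0,0,1.]])
    if 'mount' in d:
        q=np.array(s['ee_rot']); T=np.eye(4); T[:3,:3]=R.from_quat(q[[1,2,3,0]]).as_matrix(); T[:3,3]=s['position']
        W=np.linalg.inv(T@np.array(d['mount'])); Rm,t=W[:3,:3],W[:3,3]
    else:
        Rm=cv2.Rodrigues(np.array(d['rvec'],float))[0]; t=np.array(d['tvec'],float).ravel()
    np.savez('pics/'+fn+'.npz',K=K,D=np.array(d['D'],float),R=Rm,t=t)
    return s
def ld(fn): return np.load('pics/'+fn+'.npz')
def p2w(fn,px,z):
    c=ld(fn); u=cv2.undistortPoints(np.array(px,float).reshape(-1,1,2),c['K'],c['D']).reshape(-1,2)
    d=np.c_[u,np.ones(len(u))]@c['R']; o=-c['R'].T@c['t']
    return o+d*((z-o[2])/d[:,2])[:,None]
def w2p(fn,P):
    c=ld(fn); return cv2.projectPoints(np.array(P,float).reshape(-1,1,3),cv2.Rodrigues(c['R'])[0],c['t'],c['K'],c['D'])[0].reshape(-1,2)
E
python3 - <<'E'
from h import *
for n in ('scene','side','wrist'): s=snap(n,n+'0')
print(s)
a,b=[cv2.imread(f'pics/{n}0.png') for n in('scene','side')]
cv2.imwrite('pics/m.png',cv2.resize(a,(784,588)))
print(-ld('scene0')['R'].T@ld('scene0')['t'],-ld('side0')['R'].T@ld('side0')['t'])
E
```

```text
pics
{'clock': 0.1, 'qpos': array([ 1.00000022e+00,  2.76549394e-01,  1.50601970e+00,  9.83774816e-08,
        1.36070469e+00, -1.20996120e-01]), 'qd': array([-0.00082195, -0.00258563, -0.00474154, -0.0006586 , -0.00254803,
       -0.00028788]), 'effort': array([-6.00821149e-04, -4.17699552e+01, -2.46403009e+01, -2.94822285e-04,
        5.76571256e-03,  5.83056504e-06]), 'position': array([0.24974482, 0.51740142, 0.23051091]), 'ee_rot': array([ 0.68909751,  0.15713188,  0.6895006 , -0.15825019]), 'contact_force': array([-0.1582604 , -0.01069954,  0.29341593]), 'moment': array([ 0.00219208, -0.01281593,  0.00362961]), 'width': 0.08563460554226439}
[0.9598726  0.21663678 0.90713091] [ 0.18242861 -0.81164958  0.64536863]
```

View pics/m.png

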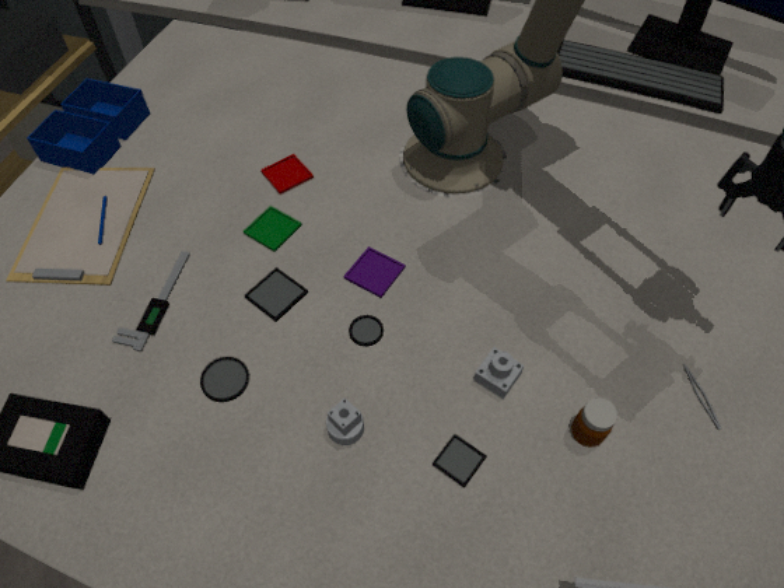

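View pics/side0.png

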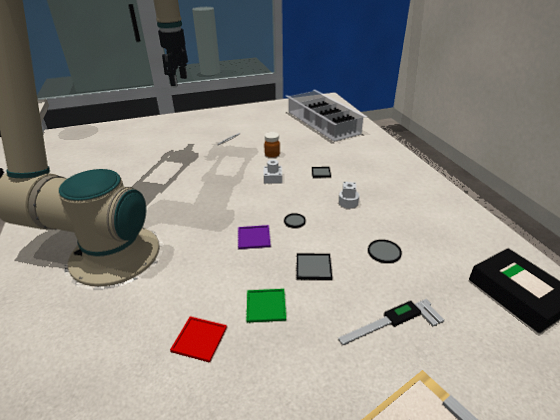

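The scene view (1.4x scale) shows a small ring on the large square at (498,372) and a small square on the large ring at (345,422). The four grey nests with black rims are the large square (276,294), large round (225,379), small round (366,331) and small square (460,460). The red (287,173), green (272,229) and purple (375,272) squares are look-alikes, because they are coloured and not grey. Next I'll measure the positions and confirm them in a crop.

```bash
cat > m.py <<'E'
from h import *
import sys
im=cv2.imread('pics/scene0.png'); g=im.max(axis=2)
vis=im.copy()
for nm,(x,y) in dict(LS=(276,294),LR=(225,379),SR=(366,331),SS=(460,460)).items():
    x,y=int(x/1.4),int(y/1.4)
    r=28; sub=g[y-r:y+r,x-r:x+r]
    m=(sub<125).astype(np.uint8)
    n,l,st,c=cv2.connectedComponentsWithStats(m)
    k=1+np.argmax(st[1:,4]); cs=cv2.findContours((l==k).astype(np.uint8),0,cv2.CHAIN_APPROX_NONE)[0]
    ct=max(cs,key=cv2.contourArea).reshape(-1,2)+[x-r,y-r]
    cv2.drawContours(vis,[ct.reshape(-1,1,2)],-1,(0,0,255),1)
    W=p2w('scene0',ct,0.006)[:,:2].astype(np.float32)
    (cx,cy),(w,h),a=cv2.minAreaRect(W*1000)
    print(nm,'center',cx,cy,'size',w,h,'ang',a, 'reach',np.hypot(cx,cy))
cv2.imwrite('pics/nest.png',cv2.resize(vis[180:360,130:400],None,fx=2.9,fy=2.9,interpolation=cv2.INTER_CUBIC))
for nm,p,z in(('ringtop',(502/1.4,358/1.4),.06),('sqtop',(345/1.4,409/1.4),.06)): print(nm,p2w('scene0',[p],z))
E
python3 m.py
```

```text
LS center 447.56573486328125 -204.213623046875 size 181.35166931152344 146.906982421875 ang 23.998844146728516 reach 491.9535454305011
LR center 630.7889404296875 -210.98141479492188 size 158.313232421875 135.1964569091797 ang 26.414236068725586 reach 665.1374630535215
SR center 464.9410095214844 -22.098495483398438 size 155.52574157714844 138.79006958007812 ang 19.503522872924805 reach 465.4658804224933
SS center 630.2611694335938 200.25511169433594 size 123.64028930664062 121.57904815673828 ang 18.532438278198242 reach 661.3102535538914
ringtop [[0.47277517 0.21815018 0.06      ]]
sqtop [[0.635774   0.01787741 0.06      ]]
```

View pics/nest.png

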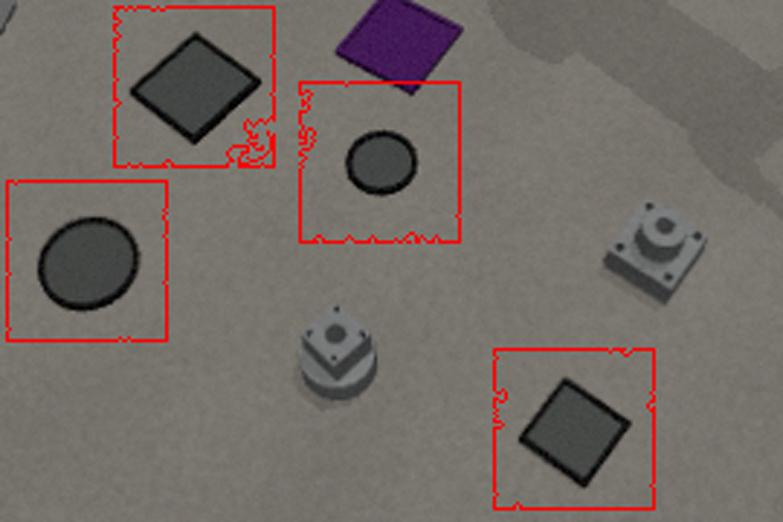

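The crop confirms it: four grey, black-rimmed nests, a small ring on the large square, and a small square on the large ring. My threshold was too high and caught the bench, so I'll lower it.

```bash
sed -i 's/sub<125/sub<92/; s/0.006)/0.006)/' m.py; python3 m.py; python3 - <<'E'
from h import *
s=manip.get_state(); q=np.array(s['ee_rot']); print(R.from_quat(q[[1,2,3,0]]).as_matrix().round(3))
d=np.array(manip.get_image('wrist')['mount']); print(d.round(3), ld('wrist0')['K'].round(1))
im=cv2.imread('pics/scene0.png'); print(im[250:300:8,180],im.max(axis=2)[270,140:180:3])
E
```

```text
LS center 449.7913513183594 -198.48558044433594 size 87.42850494384766 86.3110580444336 ang 70.37115478515625 reach 491.6388769870836
LR center 633.0606079101562 -204.51744079589844 size 84.56477355957031 81.1895751953125 ang 52.398704528808594 reach 665.2767220317274
SR center 467.36468505859375 -17.312480926513672 size 62.1008186340332 58.23067855834961 ang 20.333478927612305 reach 467.6852262320774
SS center 634.2688598632812 199.65963745117188 size 61.4298210144043 63.86404800415039 ang 71.90032196044922 reach 664.9518459402907
ringtop [[0.47277517 0.21815018 0.06      ]]
sqtop [[0.635774   0.01787741 0.06      ]]
[[-0.001  0.435  0.901]
 [-0.001  0.901 -0.435]
 [-1.    -0.001 -0.   ]]
[[ 0.001 -0.293  0.956 -0.143]
 [ 1.     0.001 -0.001 -0.001]
 [-0.001  0.956  0.293 -0.076]
 [ 0.     0.     0.     1.   ]] [[329.3   0.  281. ]
 [  0.  329.3 210.2]
 [  0.    0.    1. ]]
[[111 119 122]
 [112 122 124]
 [113 120 123]
 [111 118 122]
 [114 122 125]
 [111 118 123]
 [109 116 121]] [123  43  73  70  71  69  70  67  72  69  65  70  13 125]
```

The nest sizes now match (about 82 and 60 mm). I'll move above the first stack and take a close look.

Call:
{"op": "step_arm", "data": {"increments": [{"grip": 1,"delta_pos": [0.022,-0.03,0],"twist": 0},{"grip": 1,"delta_pos": [0.022,-0.03,0],"twist": 0},{"grip": 1,"delta_pos": [0.022,-0.03,0],"twist": 0},{"grip": 1,"delta_pos": [0.022,-0.03,0],"twist": 0},{"grip": 1,"delta_pos": [0.022,-0.03,0],"twist": 0},{"grip": 1,"delta_pos": [0.022,-0.03,0],"twist": 0},{"grip": 1,"delta_pos": [0.022,-0.03,0],"twist": 0},{"grip": 1,"delta_pos": [0.022,-0.03,0],"twist": 0},{"grip": 1,"delta_pos": [0.022,-0.03,0],"twist": 0},{"grip": 1,"delta_pos": [0.022,-0.03,0],"twist": 0}], "force": 40}}

```text
clock: 1.03
position: [0.4707, 0.2162, 0.2313]
ee_rot: [0.689, 0.158, 0.689, -0.158]
contact_force: [0.7, 0.7, -0.1]
width: 0.0853
```

```bash
python3 - <<'E'
from h import *
s=snap('wrist','w1'); print(s['clock'],s['position'])
print('jar base',p2w('scene0',[(590/1.4,434/1.4)],0.0),'cap',p2w('scene0',[(600/1.4,412/1.4)],0.075))
E
```

```text
1.0333 [0.4706766  0.21617311 0.23133964]
jar base [[0.52470547 0.38413401 0.        ]] cap [[0.52158945 0.37845939 0.075     ]]
```

View pics/w1.png

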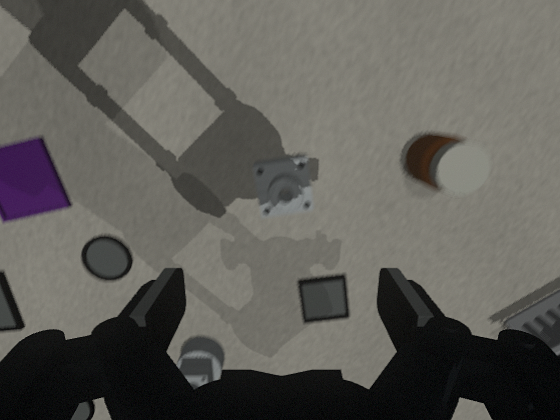

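The wrist view shows the stack at (285,185), the jar at (455,165) and the small square nest at (323,298). The arm was still settling, so I'll take it again and enlarge.

```bash
python3 - <<'E'
from h import *
s=snap('wrist','w2'); s=snap('wrist','w2'); print(s['clock'],s['position'],s['qd'].round(3))
im=cv2.imread('pics/w2.png')[130:240,220:350]
im=cv2.convertScaleAbs(im,alpha=1.3)
cv2.imwrite('pics/w2c.png',cv2.resize(im,None,fx=5,fy=5,interpolation=cv2.INTER_CUBIC))
E
```

```text
1.1333 [0.4732765  0.21361514 0.23109085] [ 0.072 -0.014  0.021  0.083  0.03   0.048]
```

View pics/w2c.png

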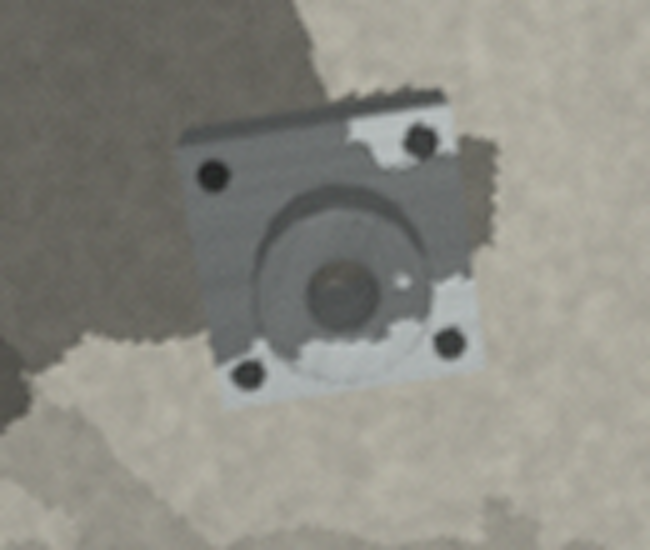

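The ring-top centre is at pixel (288.6,189.0), and the large square's screw spots are sharp.

```bash
python3 - <<'E'
from h import *
f=lambda L:[(220+a/5,130+b/5) for a,b in L]
r=p2w('w2',f([(342.5,295)]),.06); e=p2w('w2',f([(255,294),(430,294)]),.06); print('ring',r,np.linalg.norm(e[0]-e[1]))
P=p2w('w2',f([(213,176),(421,141),(450,342),(248,374)]),.03)[:,:2]
print('sq',P.mean(0),[np.linalg.norm(P[i]-P[i-1]) for i in range(4)],[np.degrees(np.arctan2(*(P[(i+1)%4]-P[i])[::-1]))%90 for i in range(4)])
s=manip.get_state();print(s['position'])
E
```

```text
ring [[0.47533173 0.21951464 0.06      ]] 0.034180521699170956
sq [0.47433245 0.21839208] [np.float64(0.04374300818244557), np.float64(0.044030850443841515), np.float64(0.04389204025479059), np.float64(0.04428278274626999)] [np.float64(73.5188773458866), np.float64(73.327610995014), np.float64(73.32402149809951), np.float64(72.99730016506527)]
[0.47137328 0.21577538 0.23102207]
```

Call:
{"op": "step_arm", "data": {"increments": [{"grip": 1,"delta_pos": [0.005,0.0015,-0.02],"twist": 4.5},{"grip": 1,"delta_pos": [0,0,-0.03],"twist": 4.5},{"grip": 1,"delta_pos": [0,0,-0.035],"twist": 0},{"grip": 1,"delta_pos": [0,0,-0.035],"twist": 0},{"grip": 1,"delta_pos": [0,0,-0.03],"twist": 0},{"grip": 1,"delta_pos": [0,0,-0.02],"twist": 0},{"grip": 1,"delta_pos": [0,0,-0.015],"twist": 0},{"grip": 1,"delta_pos": [0,0,-0.007],"twist": 0},{"grip": 1,"delta_pos": [0,0,-0.005],"twist": 0},{"grip": 1,"delta_pos": [0,0,0],"twist": 0}], "force": 30}}

```text
clock: 2.02
position: [0.4744, 0.2199, 0.0339]
ee_rot: [0.699, 0.103, 0.7, -0.103]
contact_force: [-0.1, -0.1, 0.3]
width: 0.0851
```

Call:
{"op": "step_arm", "data": {"increments": [{"grip": 0.6,"delta_pos": [0,0,0],"twist": 0},{"grip": 0.5,"delta_pos": [0,0,0],"twist": 0},{"grip": 0.4,"delta_pos": [0,0,0],"twist": 0},{"grip": 0.2,"delta_pos": [0,0,0],"twist": 0},{"grip": 0.2,"delta_pos": [0,0,0],"twist": 0},{"grip": 0.2,"delta_pos": [0,0,0],"twist": 0},{"grip": 0.2,"delta_pos": [0,0,0],"twist": 0},{"grip": 0.2,"delta_pos": [0,0,0],"twist": 0}], "force": 30}}

```text
clock: 2.68
position: [0.4756, 0.2195, 0.0354]
ee_rot: [0.7, 0.103, 0.699, -0.103]
contact_force: [-0.2, -0.5, 5.6]
width: 0.0359
```

The ring is gripped (36 mm). I'll lift it and carry it towards the small round nest.

Call:
{"op": "step_arm", "data": {"increments": [{"grip": 0.2,"delta_pos": [0,0,0.008],"twist": 0},{"grip": 0.2,"delta_pos": [0,0,0.015],"twist": 0},{"grip": 0.2,"delta_pos": [0,0,0.025],"twist": 0},{"grip": 0.2,"delta_pos": [0,0,0.027],"twist": 0},{"grip": 0.2,"delta_pos": [-0.001,-0.025,0],"twist": 0},{"grip": 0.2,"delta_pos": [-0.001,-0.035,0],"twist": 0},{"grip": 0.2,"delta_pos": [-0.001,-0.04,0],"twist": 0},{"grip": 0.2,"delta_pos": [-0.001,-0.04,0],"twist": 0},{"grip": 0.2,"delta_pos": [-0.002,-0.04,0],"twist": 0},{"grip": 0.2,"delta_pos": [-0.002,-0.03,0],"twist": 0}]}}

```text
clock: 3.52
position: [0.4665, 0.0067, 0.1097]
ee_rot: [0.7, 0.103, 0.699, -0.104]
contact_force: [0.2, -0.3, -0.5]
width: 0.0357
```

Call:
{"op": "step_arm", "data": {"increments": [{"grip": 0.2,"delta_pos": [0,-0.018,0],"twist": 0},{"grip": 0.2,"delta_pos": [0,-0.0085,0],"twist": 0},{"grip": 0.2,"delta_pos": [0,0,0],"twist": 0},{"grip": 0.2,"delta_pos": [0,0,0],"twist": 0}]}}

```text
clock: 3.85
position: [0.467, -0.0168, 0.1094]
ee_rot: [0.699, 0.104, 0.7, -0.103]
contact_force: [-0.6, -0.0, -1.3]
width: 0.0356
```

```bash
cat > nest.py <<'E'
from h import *
def nest(fn,guess,size,r=45,thr=60,z=.006,show=None):
    im=cv2.imread(f'pics/{fn}.png'); g=im.max(axis=2)
    x,y=w2p(fn,[[*guess,z]])[0].astype(int)
    x0,y0=max(x-r,0),max(y-r,0)
    sub=g[y0:y+r,x0:x+r]; m=(sub<thr).astype(np.uint8)
    n,l,st,c=cv2.connectedComponentsWithStats(m)
    best=None
    for k in range(1,n):
        if st[k,4]<40: continue
        ct=max(cv2.findContours((l==k).astype(np.uint8),0,cv2.CHAIN_APPROX_NONE)[0],key=cv2.contourArea).reshape(-1,2)+[x0,y0]
        W=p2w(fn,ct,z)[:,:2].astype(np.float32)*1000
        rc=cv2.minAreaRect(W); e=abs(rc[1][0]-size)+abs(rc[1][1]-size)
        if best is None or e<best[0]: best=(e,rc)
    print(fn,guess,np.round(best[1][0],1),np.round(best[1][1],1),round(best[1][2],1) if best else None)
E
python3 - <<'E'
from nest import *
s=snap('wrist','w3'); print(s['clock'],s['position'],s['contact_force'],s['width'],s['qd'].round(3))
for f,g,n in(('w2',(.467,-.017),60),('w2',(.634,.2),60),('w3',(.467,-.017),60)):
  for t in(45,60,85): nest(f,g,n,thr=t)
E
```

```text
3.85 [ 0.46697159 -0.01677729  0.10942802] [-0.645613   -0.01025365 -1.27284674] 0.035558867771323895 [0.026 0.002 0.003 0.003 0.001 0.   ]
w2 (0.467, -0.017) [464.4 -16.9] [58.1 61. ] 12.3
w2 (0.467, -0.017) [464.3 -16.5] [58.5 62.1] 12.3
w2 (0.467, -0.017) [464.4 -16.9] [59.6 62.8] 12.3
w2 (0.634, 0.2) [631.  199.7] [59.3 63.1] 72.3
w2 (0.634, 0.2) [631.  199.5] [60.1 63.7] 72.2
w2 (0.634, 0.2) [631.1 199.4] [61.2 65.3] 72.3
w3 (0.467, -0.017) [463.2 -17.5] [58.7 55.9] 73.2
w3 (0.467, -0.017) [463.  -17.6] [58.8 57.2] 75.1
w3 (0.467, -0.017) [466.8 -20.7] [64.  73.3] 70.9
```

View pics/w3.png

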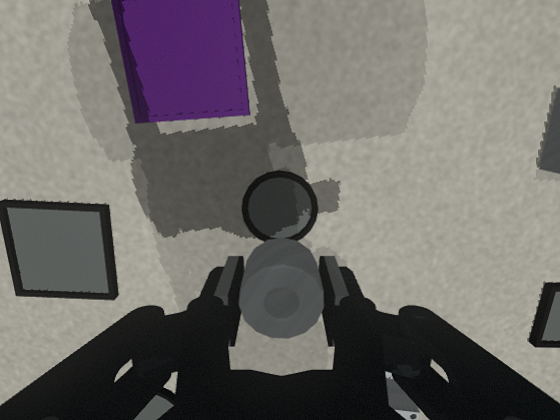

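The small ring is held upright. The nest ahead, at pixel (280,205), measures about (465,-17) mm. Lowering now.

Call:
{"op": "step_arm", "data": {"increments": [{"grip": 0.2,"delta_pos": [-0.0015,0,-0.01],"twist": 0},{"grip": 0.2,"delta_pos": [0,0,-0.02],"twist": 0},{"grip": 0.2,"delta_pos": [0,0,-0.025],"twist": 0},{"grip": 0.2,"delta_pos": [0,0,-0.02],"twist": 0},{"grip": 0.2,"delta_pos": [0,0,-0.01],"twist": 0},{"grip": 0.2,"delta_pos": [0,0,-0.007],"twist": 0},{"grip": 0.2,"delta_pos": [0,0,-0.003],"twist": 0},{"grip": 0.2,"delta_pos": [0,0,-0.002],"twist": 0},{"grip": 0.2,"delta_pos": [0,0,0],"twist": 0}]}}

```text
clock: 4.65
position: [0.4659, -0.0167, 0.0125]
ee_rot: [0.7, 0.103, 0.699, -0.103]
contact_force: [0.9, 0.1, -0.2]
width: 0.0353
```

Call:
{"op": "step_arm", "data": {"increments": [{"grip": 0.2,"delta_pos": [0,0,-0.001],"twist": 0},{"grip": 0.2,"delta_pos": [0,0,-0.001],"twist": 0},{"grip": 0.2,"delta_pos": [0,0,0],"twist": 0}]}}

```text
clock: 4.9
position: [0.4659, -0.0172, 0.0107]
ee_rot: [0.7, 0.103, 0.699, -0.103]
contact_force: [0.0, 0.9, -1.0]
width: 0.0355
```

Not touching yet, so I'll creep down in 1 mm steps.

Call:
{"op": "step_arm", "data": {"increments": [{"grip": 0.2,"delta_pos": [0,0,-0.001],"twist": 0},{"grip": 0.2,"delta_pos": [0,0,0],"twist": 0}]}}

```text
clock: 5.07
position: [0.4656, -0.0173, 0.0095]
ee_rot: [0.7, 0.103, 0.699, -0.103]
contact_force: [-0.7, 0.2, -1.3]
width: 0.0354
```

Call:
{"op": "step_arm", "data": {"increments": [{"grip": 0.2,"delta_pos": [0,0,-0.001],"twist": 0},{"grip": 0.2,"delta_pos": [0,0,0],"twist": 0}]}}

```text
clock: 5.23
position: [0.4656, -0.0173, 0.0093]
ee_rot: [0.7, 0.103, 0.699, -0.103]
contact_force: [-3.0, -0.2, 9.0]
width: 0.0354
```

Call:
{"op": "step_arm", "data": {"increments": [{"grip": 0.2,"delta_pos": [0,0,-0.0005],"twist": 0},{"grip": 0.2,"delta_pos": [0,0,0],"twist": 0}]}}

```text
clock: 5.4
position: [0.4656, -0.0173, 0.0093]
ee_rot: [0.7, 0.103, 0.699, -0.103]
contact_force: [-2.9, 1.2, 12.8]
width: 0.0353
```

The ring is seated: contact came at 9.3 mm against 9.4 predicted. I'll release, rise and go back to the large square.

Call:
{"op": "step_arm", "data": {"increments": [{"grip": 0.48,"delta_pos": [0,0,0.001],"twist": 0},{"grip": 0.55,"delta_pos": [0,0,0],"twist": 0},{"grip": 0.6,"delta_pos": [0,0,0],"twist": 0},{"grip": 0.6,"delta_pos": [0,0,0.01],"twist": 0},{"grip": 0.65,"delta_pos": [0,0,0.025],"twist": 0},{"grip": 1,"delta_pos": [0,0,0.035],"twist": 0},{"grip": 1,"delta_pos": [0,0,0.04],"twist": 0},{"grip": 1,"delta_pos": [0,0,0.04],"twist": 0},{"grip": 1,"delta_pos": [0,0.02,0.02],"twist": 0},{"grip": 1,"delta_pos": [0.001,0.035,0],"twist": 0}]}}

```text
clock: 6.23
position: [0.4706, 0.0359, 0.184]
ee_rot: [0.704, 0.104, 0.695, -0.105]
contact_force: [0.6, 0.6, 0.6]
width: 0.0856
```

Call:
{"op": "step_arm", "data": {"increments": [{"grip": 1,"delta_pos": [0.0015,0.04,0],"twist": 0},{"grip": 1,"delta_pos": [0.0015,0.04,0],"twist": 0},{"grip": 1,"delta_pos": [0.0015,0.04,0],"twist": 0},{"grip": 1,"delta_pos": [0.0015,0.034,0],"twist": 0},{"grip": 1,"delta_pos": [0.001,0.02,0],"twist": 0},{"grip": 1,"delta_pos": [0.001,0.006,0],"twist": 0},{"grip": 1,"delta_pos": [0,0,0],"twist": 0},{"grip": 1,"delta_pos": [0,0,0],"twist": 0}]}}

```text
clock: 6.9
position: [0.4743, 0.2172, 0.1784]
ee_rot: [0.699, 0.102, 0.7, -0.103]
contact_force: [0.0, 0.7, 0.3]
width: 0.0856
```

```bash
python3 - <<'E'
from nest import *
s=snap('wrist','w4'); print(s['clock'],s['position'],s['contact_force'],s['width'],s['qd'].round(3))
im=cv2.imread('pics/w4.png')
p=w2p('w4',[[.474,.218,.03]])[0].astype(int); print(p)
c=im[max(p[1]-75,0):p[1]+75,p[0]-100:p[0]+100]; print(max(p[1]-75,0),p[0]-100)
cv2.imwrite('pics/w4c.png',cv2.resize(c,None,fx=4,fy=4,interpolation=cv2.INTER_CUBIC))
snap('scene','s4')
E
```

```text
6.9 [0.47426673 0.21719643 0.17838011] [0.01515603 0.70496925 0.26094454] 0.08558402405880453 [-0.024 -0.01   0.008 -0.001  0.003  0.001]
[282 195]
120 182
```

View pics/w4c.png

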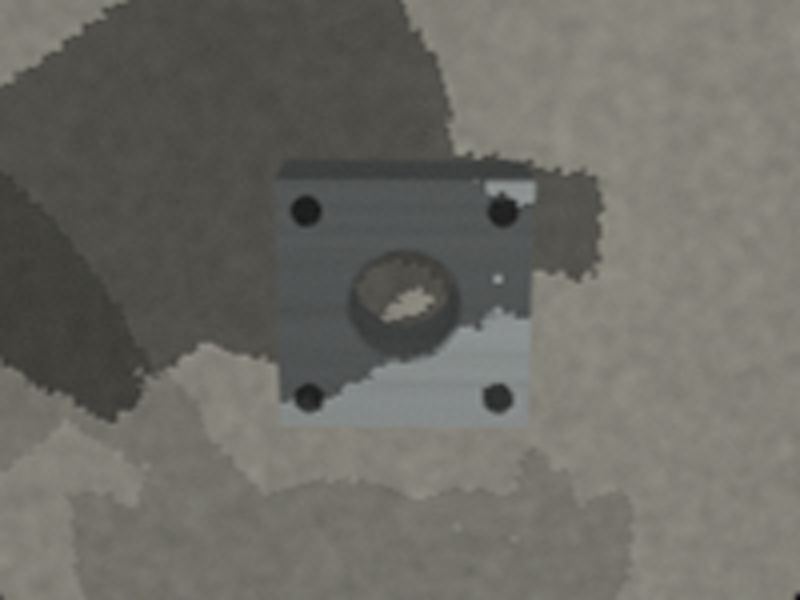

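The view shows the large square clear, with its sides along the image. Its screw spots are at crop (306,210), (503,210), (498,397) and (308,397).

```bash
python3 - <<'E'
from h import *
f=lambda L:[(182+a/4,120+b/4) for a,b in L]
P=p2w('w4',f([(306,210.5),(503,210.5),(498,397.5),(308,397.5)]),.03)[:,:2]
print('sq',P.mean(0),[np.linalg.norm(P[i]-P[i-1]) for i in range(4)],[np.degrees(np.arctan2(*(P[(i+1)%4]-P[i])[::-1]))%90 for i in range(4)])
q=np.array(manip.get_state()['ee_rot']);y=R.from_quat(q[[1,2,3,0]]).as_matrix()[:,1];print('jaw',np.degrees(np.arctan2(y[1],y[0])))
E
```

```text
sq [0.474684   0.21794339] [np.float64(0.044026586356460916), np.float64(0.04396782280021156), np.float64(0.044009204082024696), np.float64(0.04426291809341055)] [np.float64(73.33758190379457), np.float64(73.15851959670454), np.float64(73.35760886214719), np.float64(72.77455084197751)]
jaw 73.15868314850046
```

Call:
{"op": "step_arm", "data": {"increments": [{"grip": 1,"delta_pos": [0,0,-0.015],"twist": 0},{"grip": 1,"delta_pos": [0,0,-0.03],"twist": 0},{"grip": 1,"delta_pos": [0,0,-0.035],"twist": 0},{"grip": 1,"delta_pos": [0,0,-0.035],"twist": 0},{"grip": 1,"delta_pos": [0,0,-0.025],"twist": 0},{"grip": 1,"delta_pos": [0,0,-0.015],"twist": 0},{"grip": 1,"delta_pos": [0,0,-0.01],"twist": 0},{"grip": 1,"delta_pos": [0,0,-0.006],"twist": 0},{"grip": 1,"delta_pos": [0,0,-0.003],"twist": 0},{"grip": 1,"delta_pos": [0,0,0],"twist": 0}], "force": 50}}

```text
clock: 7.83
position: [0.475, 0.2175, 0.005]
ee_rot: [0.7, 0.103, 0.699, -0.103]
contact_force: [0.7, -0.2, 0.2]
width: 0.0853
```

Call:
{"op": "step_arm", "data": {"increments": [{"grip": 0.8,"delta_pos": [0,0,0],"twist": 0},{"grip": 0.7,"delta_pos": [0,0,0],"twist": 0},{"grip": 0.6,"delta_pos": [0,0,0],"twist": 0},{"grip": 0.4,"delta_pos": [0,0,0],"twist": 0},{"grip": 0.4,"delta_pos": [0,0,0],"twist": 0},{"grip": 0.4,"delta_pos": [0,0,0],"twist": 0},{"grip": 0.4,"delta_pos": [0,0,0],"twist": 0}], "force": 50}}

```text
clock: 8.42
position: [0.4755, 0.2182, 0.0061]
ee_rot: [0.7, 0.103, 0.699, -0.103]
contact_force: [-1.1, 0.9, 5.9]
width: 0.0571
```

Call:
{"op": "step_arm", "data": {"increments": [{"grip": 0.4,"delta_pos": [0,0,0.008],"twist": 0},{"grip": 0.4,"delta_pos": [0,0,0.02],"twist": 0},{"grip": 0.4,"delta_pos": [0,0,0.035],"twist": 0},{"grip": 0.4,"delta_pos": [0,0,0.035],"twist": 0},{"grip": 0.4,"delta_pos": [0,-0.01,0.022],"twist": 0},{"grip": 0.4,"delta_pos": [-0.001,-0.025,0],"twist": 0},{"grip": 0.4,"delta_pos": [-0.002,-0.035,0],"twist": 0},{"grip": 0.4,"delta_pos": [-0.0025,-0.04,0],"twist": 0},{"grip": 0.4,"delta_pos": [-0.0025,-0.04,0],"twist": 0},{"grip": 0.4,"delta_pos": [-0.0025,-0.04,0],"twist": 0}]}}

```text
clock: 9.25
position: [0.463, 0.0265, 0.1252]
ee_rot: [0.7, 0.103, 0.7, -0.103]
contact_force: [0.9, -0.8, -2.2]
width: 0.0568
```

Call:
{"op": "step_arm", "data": {"increments": [{"grip": 0.4,"delta_pos": [-0.0025,-0.04,0],"twist": 0},{"grip": 0.4,"delta_pos": [-0.0025,-0.04,0],"twist": 0},{"grip": 0.4,"delta_pos": [-0.0025,-0.04,0],"twist": 0},{"grip": 0.4,"delta_pos": [-0.0025,-0.04,0],"twist": 0},{"grip": 0.4,"delta_pos": [-0.002,-0.034,0],"twist": -1},{"grip": 0.4,"delta_pos": [-0.001,-0.022,0],"twist": -1},{"grip": 0.4,"delta_pos": [-0.001,-0.01,0],"twist": 0},{"grip": 0.4,"delta_pos": [0,0,0],"twist": 0},{"grip": 0.4,"delta_pos": [0,0,0],"twist": 0}]}}

```text
clock: 10.0
position: [0.4494, -0.1974, 0.1247]
ee_rot: [0.697, 0.116, 0.698, -0.115]
contact_force: [0.3, 0.4, -1.5]
width: 0.0574
```

```bash
python3 - <<'E'
from nest import *
s=snap('wrist','w5'); print(s['clock'],s['position'],s['contact_force'],s['width'],s['qd'].round(3))
nest('w3',(.45,-.198),82,r=62,thr=60)
for t in (45,60,85): nest('w5',(.45,-.198),82,r=85,thr=t)
nest('w5',(.633,-.2045),82,r=85,thr=60)
E
```

```text
10.0 [ 0.44943742 -0.19736281  0.12467395] [ 0.3217343   0.39769253 -1.51842666] 0.05738858303078996 [ 0.03  -0.008  0.015  0.005  0.004  0.002]
w3 (0.45, -0.198) [ 448.2 -198.9] [86.5 84.5] 70.3
w5 (0.45, -0.198) [ 430.8 -193.6] [81.9 46.5] 70.6
w5 (0.45, -0.198) [ 431.  -193.6] [82.7 47. ] 71.2
w5 (0.45, -0.198) [ 454.5 -200.2] [151.3 146.2] 71.2
w5 (0.633, -0.2045) [ 594.4 -196.7] [14.3 14.7] 71.2
```

View pics/w5.png

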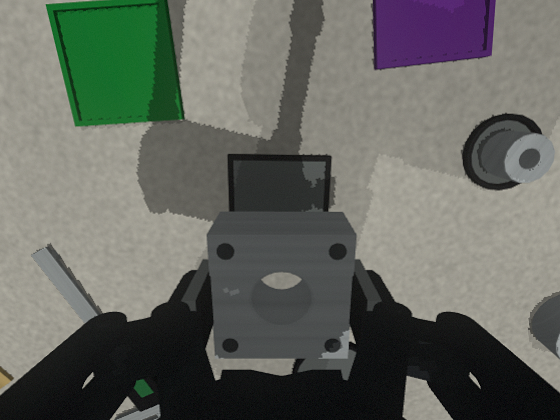

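The large square is held level and lined up, and the small ring behind at (505,150) sits in its nest. The nest centre is about (448.5,-199). I'll check the caliper clearance from earlier pixels and lower.

```bash
python3 -c "
from h import *
print(p2w('scene0',[(187/1.4,255/1.4),(165/1.4,318/1.4),(146/1.4,335/1.4)],.013))"
```

```text
[[ 0.43097182 -0.39475999  0.013     ]
 [ 0.56800734 -0.35876041  0.013     ]
 [ 0.61008005 -0.37227743  0.013     ]]
```

Call:
{"op": "step_arm", "data": {"increments": [{"grip": 0.4,"delta_pos": [-0.0015,-0.001,-0.015],"twist": 0},{"grip": 0.4,"delta_pos": [0,0,-0.025],"twist": 0},{"grip": 0.4,"delta_pos": [0,0,-0.025],"twist": 0},{"grip": 0.4,"delta_pos": [0,0,-0.02],"twist": 0},{"grip": 0.4,"delta_pos": [0,0,-0.012],"twist": 0},{"grip": 0.4,"delta_pos": [0,0,-0.008],"twist": 0},{"grip": 0.4,"delta_pos": [0,0,-0.004],"twist": 0},{"grip": 0.4,"delta_pos": [0,0,-0.0025],"twist": 0},{"grip": 0.4,"delta_pos": [0,0,0],"twist": 0}]}}

```text
clock: 10.8
position: [0.4489, -0.1987, 0.0135]
ee_rot: [0.698, 0.115, 0.698, -0.115]
contact_force: [0.1, -0.9, -2.4]
width: 0.0573
```

Call:
{"op": "step_arm", "data": {"increments": [{"grip": 0.4,"delta_pos": [0,0,-0.001],"twist": 0},{"grip": 0.4,"delta_pos": [0,0,0],"twist": 0}]}}

```text
clock: 10.97
position: [0.4491, -0.1994, 0.013]
ee_rot: [0.698, 0.115, 0.697, -0.115]
contact_force: [0.5, -0.3, -2.0]
width: 0.0574
```

Call:
{"op": "step_arm", "data": {"increments": [{"grip": 0.4,"delta_pos": [0,0,-0.001],"twist": 0},{"grip": 0.4,"delta_pos": [0,0,0],"twist": 0}]}}

```text
clock: 11.13
position: [0.4487, -0.1994, 0.0117]
ee_rot: [0.698, 0.115, 0.697, -0.115]
contact_force: [0.8, -0.3, -2.4]
width: 0.0568
```

Call:
{"op": "step_arm", "data": {"increments": [{"grip": 0.4,"delta_pos": [0,0,-0.001],"twist": 0},{"grip": 0.4,"delta_pos": [0,0,-0.0005],"twist": 0},{"grip": 0.4,"delta_pos": [0,0,0],"twist": 0}]}}

```text
clock: 11.38
position: [0.4486, -0.1993, 0.0102]
ee_rot: [0.698, 0.115, 0.697, -0.115]
contact_force: [-0.6, -0.0, 1.6]
width: 0.0567
```

Call:
{"op": "step_arm", "data": {"increments": [{"grip": 0.4,"delta_pos": [0,0,-0.001],"twist": 0},{"grip": 0.4,"delta_pos": [0,0,0],"twist": 0}]}}

```text
clock: 11.55
position: [0.4486, -0.1993, 0.0101]
ee_rot: [0.698, 0.115, 0.697, -0.115]
contact_force: [-2.2, 0.8, 11.1]
width: 0.0567
```

Seated at 10.1 mm, as predicted. I'll release, rise and go over the second stack.

Call:
{"op": "step_arm", "data": {"increments": [{"grip": 0.75,"delta_pos": [0,0,0.001],"twist": 0},{"grip": 0.9,"delta_pos": [0,0,0],"twist": 0},{"grip": 1,"delta_pos": [0,0,0],"twist": 0},{"grip": 1,"delta_pos": [0,0,0.01],"twist": 0},{"grip": 1,"delta_pos": [0,0,0.025],"twist": 0},{"grip": 1,"delta_pos": [0,0,0.04],"twist": 0},{"grip": 1,"delta_pos": [0,0,0.04],"twist": 0},{"grip": 1,"delta_pos": [0,0,0.04],"twist": 0},{"grip": 1,"delta_pos": [0.01,0.012,0.03],"twist": 0},{"grip": 1,"delta_pos": [0.0215,0.025,0],"twist": 0}]}}

```text
clock: 12.38
position: [0.4827, -0.1657, 0.2017]
ee_rot: [0.702, 0.114, 0.693, -0.119]
contact_force: [0.9, -1.4, -0.4]
width: 0.0852
```

Call:
{"op": "step_arm", "data": {"increments": [{"grip": 1,"delta_pos": [0.027,0.03,0],"twist": 0},{"grip": 1,"delta_pos": [0.027,0.03,0],"twist": 0},{"grip": 1,"delta_pos": [0.027,0.03,0],"twist": 0},{"grip": 1,"delta_pos": [0.027,0.03,0],"twist": 0},{"grip": 1,"delta_pos": [0.025,0.03,0],"twist": 0},{"grip": 1,"delta_pos": [0.017,0.02,0],"twist": 0},{"grip": 1,"delta_pos": [0.006,0.01,0],"twist": 0},{"grip": 1,"delta_pos": [0,0,0],"twist": 0},{"grip": 1,"delta_pos": [0,0,0],"twist": 0},{"grip": 1,"delta_pos": [0,0,0],"twist": 0}]}}

```text
clock: 13.22
position: [0.6348, 0.0166, 0.1946]
ee_rot: [0.697, 0.115, 0.698, -0.116]
contact_force: [-0.5, 0.6, 0.3]
width: 0.0858
```

```bash
python3 - <<'E'
from nest import *
s=snap('wrist','w6'); print(s['clock'],s['position'],s['contact_force'],s['width'],s['qd'].round(3))
im=cv2.imread('pics/w6.png')
p=w2p('w6',[[.636,.018,.06]])[0].astype(int); print(p)
c=im[max(p[1]-75,0):p[1]+75,p[0]-100:p[0]+100]; print('row0 col0',max(p[1]-75,0),p[0]-100)
cv2.imwrite('pics/w6c.png',cv2.resize(c,None,fx=4,fy=4,interpolation=cv2.INTER_CUBIC))
E
```

```text
13.2167 [0.63481033 0.01657892 0.19457163] [-0.53921898  0.60363445  0.30346816] 0.0857839940157516 [-0.013 -0.009  0.001  0.004 -0.004  0.001]
[284 201]
row0 col0 126 184
```

View pics/w6c.png

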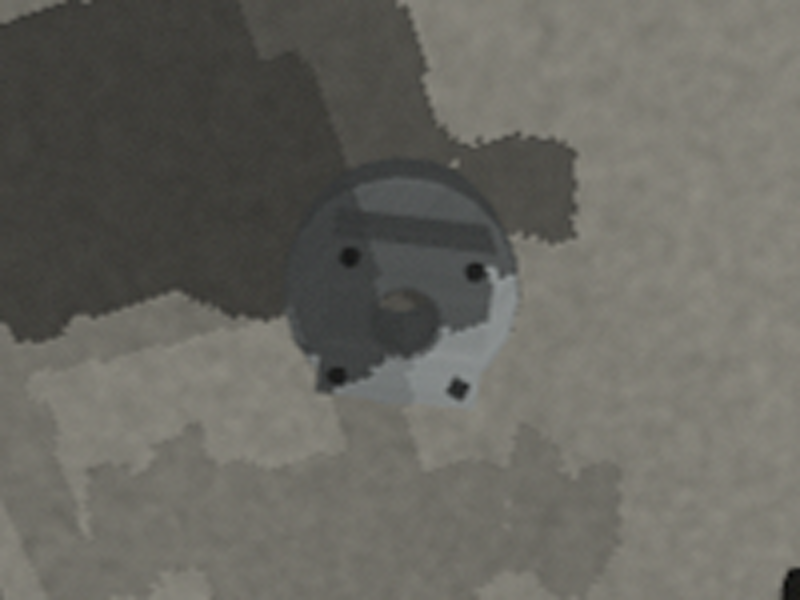

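The small square on the large ring has its screw spots at crop (349,257), (475,271), (458,388) and (337,375).

```bash
python3 - <<'E'
from h import *
f=lambda L:[(184+a/4,126+b/4) for a,b in L]
P=p2w('w6',f([(349,257),(475,271),(458,388),(337,375)]),.06)[:,:2]
print('sq',P.mean(0),[np.linalg.norm(P[i]-P[i-1]) for i in range(4)],[np.degrees(np.arctan2(*(P[(i+1)%4]-P[i])[::-1]))%90 for i in range(4)])
s=manip.get_state();q=np.array(s['ee_rot']);y=R.from_quat(q[[1,2,3,0]]).as_matrix()[:,1];print('jaw',np.degrees(np.arctan2(y[1],y[0])),s['qpos'])
E
```

```text
sq [0.6413038  0.01728387] [np.float64(0.027046390639088515), np.float64(0.027452982796629784), np.float64(0.02702221218274816), np.float64(0.027076641319576298)] [np.float64(64.74323100269908), np.float64(64.28063926156914), np.float64(64.79527886038034), np.float64(65.07833500255629)]
jaw 71.1503366487425 [-8.32798420e-02  3.87145866e-01  1.42829614e+00 -7.49615740e-04
  1.32718528e+00 -1.32490589e+00]
```

Call:
{"op": "step_arm", "data": {"increments": [{"grip": 1,"delta_pos": [0.0025,-0.0005,-0.01],"twist": -3.5},{"grip": 1,"delta_pos": [0.0025,0,-0.025],"twist": -3},{"grip": 1,"delta_pos": [0,0,-0.035],"twist": 0},{"grip": 1,"delta_pos": [0,0,-0.035],"twist": 0},{"grip": 1,"delta_pos": [0,0,-0.025],"twist": 0},{"grip": 1,"delta_pos": [0,0,-0.015],"twist": 0},{"grip": 1,"delta_pos": [0,0,-0.01],"twist": 0},{"grip": 1,"delta_pos": [0,0,-0.0055],"twist": 0},{"grip": 1,"delta_pos": [0,0,0],"twist": 0},{"grip": 1,"delta_pos": [0,0,0],"twist": 0}], "force": 30}}

```text
clock: 14.1
position: [0.6416, 0.0167, 0.0353]
ee_rot: [0.691, 0.155, 0.689, -0.155]
contact_force: [0.0, 1.1, 0.5]
width: 0.085
```

Call:
{"op": "step_arm", "data": {"increments": [{"grip": 0.6,"delta_pos": [0,0,0],"twist": 0},{"grip": 0.5,"delta_pos": [0,0,0],"twist": 0},{"grip": 0.4,"delta_pos": [0,0,0],"twist": 0},{"grip": 0.2,"delta_pos": [0,0,0],"twist": 0},{"grip": 0.2,"delta_pos": [0,0,0],"twist": 0},{"grip": 0.2,"delta_pos": [0,0,0],"twist": 0},{"grip": 0.2,"delta_pos": [0,0,0],"twist": 0},{"grip": 0.2,"delta_pos": [0,0,0],"twist": 0}], "force": 30}}

```text
clock: 14.77
position: [0.6416, 0.0174, 0.0351]
ee_rot: [0.69, 0.155, 0.689, -0.155]
contact_force: [-0.3, -0.1, 5.2]
width: 0.0348
```

Call:
{"op": "step_arm", "data": {"increments": [{"grip": 0.2,"delta_pos": [0,0,0.008],"twist": 0},{"grip": 0.2,"delta_pos": [0,0,0.02],"twist": 0},{"grip": 0.2,"delta_pos": [0,0,0.035],"twist": 0},{"grip": 0.2,"delta_pos": [0,0.012,0.027],"twist": 2},{"grip": 0.2,"delta_pos": [-0.0015,0.03,0],"twist": 2},{"grip": 0.2,"delta_pos": [-0.0015,0.04,0],"twist": 2},{"grip": 0.2,"delta_pos": [-0.0015,0.04,0],"twist": 1.4},{"grip": 0.2,"delta_pos": [-0.002,0.035,0],"twist": 0},{"grip": 0.2,"delta_pos": [-0.001,0.018,0],"twist": 0},{"grip": 0.2,"delta_pos": [-0.001,0.007,0],"twist": 0}]}}

```text
clock: 15.6
position: [0.6317, 0.2027, 0.124]
ee_rot: [0.698, 0.109, 0.699, -0.108]
contact_force: [0.0, -0.1, -0.7]
width: 0.0357
```

Call:
{"op": "step_arm", "data": {"increments": [{"grip": 0.2,"delta_pos": [0,0,0],"twist": 0},{"grip": 0.2,"delta_pos": [0,0,0],"twist": 0},{"grip": 0.2,"delta_pos": [0,0,0],"twist": 0}]}}

```text
clock: 15.85
position: [0.6326, 0.1976, 0.1242]
ee_rot: [0.698, 0.11, 0.699, -0.111]
contact_force: [0.8, -0.2, 0.1]
width: 0.0353
```

```bash
python3 - <<'E'
from nest import *
s=snap('wrist','w7'); print(s['clock'],s['position'],s['contact_force'],s['width'],s['qd'].round(3))
for t in(45,60,80): nest('w6',(.633,.2),60,r=60,thr=t)
for t in (45,60,80): nest('w7',(.633,.2),60,r=85,thr=t)
E
```

```text
15.85 [0.63259434 0.19763477 0.12418276] [ 0.82192057 -0.18141379  0.08533657] 0.035327683583886355 [-0.01  -0.002 -0.002  0.005 -0.002  0.002]
w6 (0.633, 0.2) [632.3 197.9] [63.1 59.4] 72.1
w6 (0.633, 0.2) [632.4 198.1] [63.8 60.1] 72.1
w6 (0.633, 0.2) [632.5 197.8] [65.  60.7] 72.7
w7 (0.633, 0.2) [630.6 199.7] [59.8 55.4] 72.1
w7 (0.633, 0.2) [630.6 199.6] [60.2 57.1] 72.1
w7 (0.633, 0.2) [611.  138.4] [64.6 32.2] 12.2
```

View pics/w7.png

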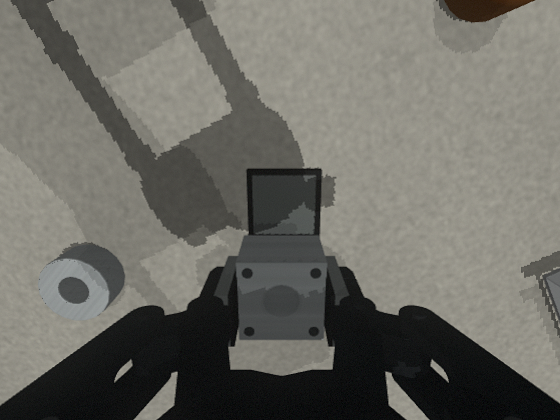

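The small square is held level and square to the nest at (284,202), centred near (632,199). Lowering.

Call:
{"op": "step_arm", "data": {"increments": [{"grip": 0.2,"delta_pos": [0,0,-0.015],"twist": 0},{"grip": 0.2,"delta_pos": [0,0,-0.025],"twist": 0},{"grip": 0.2,"delta_pos": [0,0,-0.025],"twist": 0},{"grip": 0.2,"delta_pos": [0,0,-0.02],"twist": 0},{"grip": 0.2,"delta_pos": [0,0,-0.012],"twist": 0},{"grip": 0.2,"delta_pos": [0,0,-0.009],"twist": 0},{"grip": 0.2,"delta_pos": [0,0,-0.004],"twist": 0},{"grip": 0.2,"delta_pos": [0,0,-0.002],"twist": 0},{"grip": 0.2,"delta_pos": [0,0,0],"twist": 0},{"grip": 0.2,"delta_pos": [0,0,0],"twist": 0}]}}

```text
clock: 16.73
position: [0.6334, 0.1994, 0.0134]
ee_rot: [0.699, 0.11, 0.698, -0.11]
contact_force: [-0.3, 0.7, -0.6]
width: 0.0353
```

Call:
{"op": "step_arm", "data": {"increments": [{"grip": 0.2,"delta_pos": [0,0,-0.001],"twist": 0},{"grip": 0.2,"delta_pos": [0,0,-0.001],"twist": 0},{"grip": 0.2,"delta_pos": [0,0,0],"twist": 0}]}}

```text
clock: 16.98
position: [0.6327, 0.1995, 0.0107]
ee_rot: [0.699, 0.11, 0.698, -0.11]
contact_force: [0.4, 0.5, -0.5]
width: 0.0352
```

Call:
{"op": "step_arm", "data": {"increments": [{"grip": 0.2,"delta_pos": [0,0,-0.001],"twist": 0},{"grip": 0.2,"delta_pos": [0,0,0],"twist": 0}]}}

```text
clock: 17.15
position: [0.6324, 0.1994, 0.0093]
ee_rot: [0.699, 0.11, 0.699, -0.11]
contact_force: [-0.2, -0.4, -0.6]
width: 0.0356
```

Call:
{"op": "step_arm", "data": {"increments": [{"grip": 0.2,"delta_pos": [0,0,-0.001],"twist": 0},{"grip": 0.2,"delta_pos": [0,0,0],"twist": 0}]}}

```text
clock: 17.32
position: [0.6325, 0.1994, 0.0092]
ee_rot: [0.699, 0.11, 0.698, -0.11]
contact_force: [-1.7, 0.5, 3.8]
width: 0.0355
```

Call:
{"op": "step_arm", "data": {"increments": [{"grip": 0.2,"delta_pos": [0,0,-0.0005],"twist": 0},{"grip": 0.2,"delta_pos": [0,0,0],"twist": 0}]}}

```text
clock: 17.48
position: [0.6325, 0.1994, 0.0091]
ee_rot: [0.699, 0.11, 0.698, -0.11]
contact_force: [-1.8, -0.2, 6.8]
width: 0.0358
```

Seated at 9.1 mm, as predicted. I'll release and go over the large ring.

Call:
{"op": "step_arm", "data": {"increments": [{"grip": 0.48,"delta_pos": [0,0,0.001],"twist": 0},{"grip": 0.55,"delta_pos": [0,0,0],"twist": 0},{"grip": 0.6,"delta_pos": [0,0,0],"twist": 0},{"grip": 0.6,"delta_pos": [0,0,0.01],"twist": 0},{"grip": 0.65,"delta_pos": [0,0,0.025],"twist": 0},{"grip": 1,"delta_pos": [0,0,0.035],"twist": 0},{"grip": 1,"delta_pos": [0,0,0.04],"twist": 0},{"grip": 1,"delta_pos": [0,0,0.04],"twist": 0},{"grip": 1,"delta_pos": [0,-0.015,0.02],"twist": 0},{"grip": 1,"delta_pos": [0.001,-0.0325,0],"twist": 0}]}}

```text
clock: 18.32
position: [0.637, 0.1553, 0.1864]
ee_rot: [0.703, 0.111, 0.694, -0.106]
contact_force: [1.4, -1.4, 0.0]
width: 0.0853
```

Call:
{"op": "step_arm", "data": {"increments": [{"grip": 1,"delta_pos": [0.002,-0.04,0],"twist": 0},{"grip": 1,"delta_pos": [0.0015,-0.04,0],"twist": 0},{"grip": 1,"delta_pos": [0.001,-0.03,0],"twist": 0},{"grip": 1,"delta_pos": [0,-0.017,0],"twist": 0},{"grip": 1,"delta_pos": [0,-0.007,0],"twist": 0},{"grip": 1,"delta_pos": [0,0,0],"twist": 0},{"grip": 1,"delta_pos": [0,0,0],"twist": 0},{"grip": 1,"delta_pos": [0,0,0],"twist": 0}]}}

```text
clock: 18.98
position: [0.638, 0.0193, 0.1789]
ee_rot: [0.699, 0.11, 0.699, -0.109]
contact_force: [0.8, -0.3, 0.4]
width: 0.0852
```

```bash
python3 - <<'E'
from nest import *
s=snap('wrist','w8'); print(s['clock'],s['position'],s['contact_force'],s['width'],s['qd'].round(3))
im=cv2.imread('pics/w8.png')
p=w2p('w8',[[.638,.018,.03]])[0].astype(int)
c=im[max(p[1]-75,0):p[1]+75,p[0]-100:p[0]+100]; print('row0 col0',max(p[1]-75,0),p[0]-100)
cv2.imwrite('pics/w8c.png',cv2.resize(c,None,fx=4,fy=4,interpolation=cv2.INTER_CUBIC))
E
```

```text
18.9833 [0.63799344 0.01929988 0.17892971] [ 0.82405233 -0.31219488  0.42534954] 0.08515125062711346 [ 0.009  0.001  0.001 -0.005 -0.003 -0.002]
row0 col0 121 180
```

View pics/w8c.png

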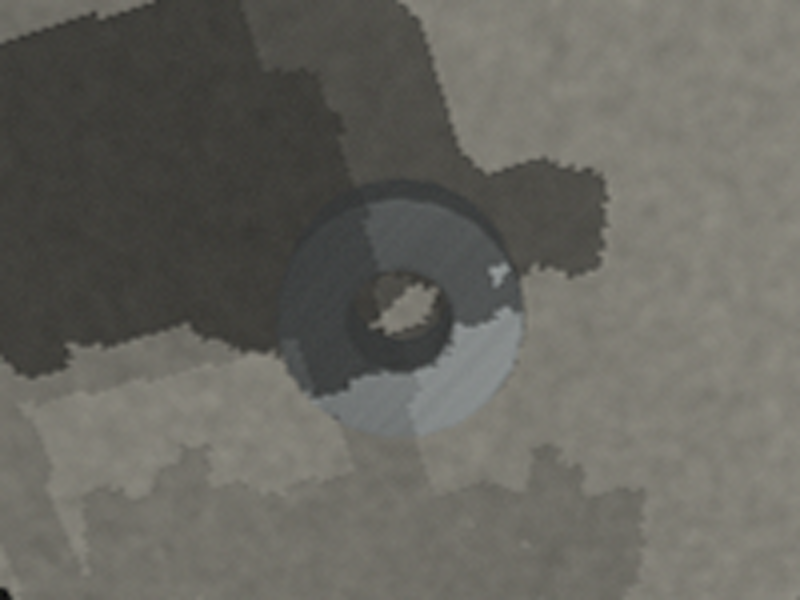

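The large ring's top face is centred at crop (401,319).

```bash
python3 - <<'E'
from h import *
f=lambda L:[(180+a/4,121+b/4) for a,b in L]
P=p2w('w8',f([(401,319),(279,318),(524,318),(401,198),(401,437)]),.03)
print(P,np.linalg.norm(P[1]-P[2]),np.linalg.norm(P[3]-P[4]))
E
```

```text
[[ 0.64180165  0.01673382  0.03      ]
 [ 0.63303905 -0.00984068  0.03      ]
 [ 0.65018212  0.04367248  0.03      ]
 [ 0.61514716  0.02529188  0.03      ]
 [ 0.66926678  0.00791552  0.03      ]] 0.05619202758743659 0.05684075843075126
```

Call:
{"op": "step_arm", "data": {"increments": [{"grip": 1,"delta_pos": [0.002,-0.001,-0.015],"twist": 0},{"grip": 1,"delta_pos": [0.002,0,-0.03],"twist": 0},{"grip": 1,"delta_pos": [0,0,-0.035],"twist": 0},{"grip": 1,"delta_pos": [0,0,-0.035],"twist": 0},{"grip": 1,"delta_pos": [0,0,-0.025],"twist": 0},{"grip": 1,"delta_pos": [0,0,-0.015],"twist": 0},{"grip": 1,"delta_pos": [0,0,-0.01],"twist": 0},{"grip": 1,"delta_pos": [0,0,-0.006],"twist": 0},{"grip": 1,"delta_pos": [0,0,-0.003],"twist": 0},{"grip": 1,"delta_pos": [0,0,0],"twist": 0}], "force": 50}}

```text
clock: 19.87
position: [0.6424, 0.0173, 0.005]
ee_rot: [0.699, 0.11, 0.698, -0.11]
contact_force: [-0.7, 0.2, 0.5]
width: 0.0856
```

Call:
{"op": "step_arm", "data": {"increments": [{"grip": 0.8,"delta_pos": [0,0,0],"twist": 0},{"grip": 0.7,"delta_pos": [0,0,0],"twist": 0},{"grip": 0.6,"delta_pos": [0,0,0],"twist": 0},{"grip": 0.4,"delta_pos": [0,0,0],"twist": 0},{"grip": 0.4,"delta_pos": [0,0,0],"twist": 0},{"grip": 0.4,"delta_pos": [0,0,0],"twist": 0},{"grip": 0.4,"delta_pos": [0,0,0],"twist": 0}], "force": 50}}

```text
clock: 20.45
position: [0.643, 0.0166, 0.0066]
ee_rot: [0.7, 0.11, 0.698, -0.11]
contact_force: [-0.0, -0.4, 6.1]
width: 0.056
```

Call:
{"op": "step_arm", "data": {"increments": [{"grip": 0.4,"delta_pos": [0,0,0.008],"twist": 0},{"grip": 0.4,"delta_pos": [0,0,0.02],"twist": 0},{"grip": 0.4,"delta_pos": [0,0,0.035],"twist": 0},{"grip": 0.4,"delta_pos": [0,0,0.035],"twist": 0},{"grip": 0.4,"delta_pos": [0,-0.01,0.022],"twist": 0},{"grip": 0.4,"delta_pos": [-0.001,-0.025,0],"twist": 0},{"grip": 0.4,"delta_pos": [-0.0015,-0.035,0],"twist": 0},{"grip": 0.4,"delta_pos": [-0.0015,-0.038,0],"twist": 0},{"grip": 0.4,"delta_pos": [-0.0015,-0.038,0],"twist": 0},{"grip": 0.4,"delta_pos": [-0.0015,-0.034,0],"twist": 0}]}}

```text
clock: 21.28
position: [0.6344, -0.1651, 0.1251]
ee_rot: [0.698, 0.11, 0.699, -0.11]
contact_force: [1.0, -0.3, -2.2]
width: 0.056
```

Call:
{"op": "step_arm", "data": {"increments": [{"grip": 0.4,"delta_pos": [-0.0015,-0.025,0],"twist": 0},{"grip": 0.4,"delta_pos": [-0.0015,-0.012,0],"twist": 0},{"grip": 0.4,"delta_pos": [-0.0005,-0.0045,0],"twist": 0},{"grip": 0.4,"delta_pos": [0,0,0],"twist": 0},{"grip": 0.4,"delta_pos": [0,0,0],"twist": 0},{"grip": 0.4,"delta_pos": [0,0,0],"twist": 0}]}}

```text
clock: 21.78
position: [0.6315, -0.2027, 0.1248]
ee_rot: [0.698, 0.11, 0.699, -0.109]
contact_force: [-0.7, -0.1, -2.3]
width: 0.0562
```

```bash
python3 - <<'E'
from nest import *
s=snap('wrist','w9'); print(s['clock'],s['position'],s['contact_force'],s['width'],s['qd'].round(3))
for t in(45,60): nest('w6',(.632,-.205),82,r=75,thr=t); nest('w8',(.632,-.205),82,r=75,thr=t); nest('w9',(.632,-.205),82,r=85,thr=t)
v=cv2.imread('pics/w9.png')
a=np.linspace(0,2*np.pi,60); 
for p in w2p('w9',np.c_[.6315+.041*np.cos(a),-.205+.041*np.sin(a),0*a+.008]): cv2.circle(v,tuple(int(i) for i in p),1,(0,0,255),-1)
cv2.imwrite('pics/w9v.png',v)
E
```

```text
21.7833 [ 0.63152398 -0.20269811  0.12479318] [-0.66980377 -0.11266007 -2.28018923] 0.05616471187087952 [ 0.006 -0.001 -0.002 -0.006 -0.001 -0.003]
w6 (0.632, -0.205) [ 631.4 -205. ] [79.9 84.7] 24.9
w8 (0.632, -0.205) [ 632.  -204.7] [80.4 85.2] 11.6
w9 (0.632, -0.205) [ 621.5 -203.3] [81.2 59.6] 74.5
w6 (0.632, -0.205) [ 631.9 -204.7] [80.9 85.2] 16.6
w8 (0.632, -0.205) [ 632.1 -204.9] [80.5 85.5] 11.0
w9 (0.632, -0.205) [ 621.6 -203.5] [81.6 60.2] 75.2
```

View pics/w9v.png

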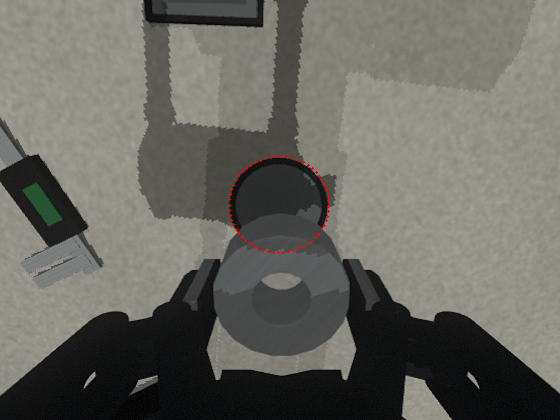

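The ring is held level, and my drawn circle at (279,205) matches the large round nest. The caliper at (50,210) is well clear. Lowering.

Call:
{"op": "step_arm", "data": {"increments": [{"grip": 0.4,"delta_pos": [0,-0.0005,-0.015],"twist": 0},{"grip": 0.4,"delta_pos": [0,0,-0.025],"twist": 0},{"grip": 0.4,"delta_pos": [0,0,-0.025],"twist": 0},{"grip": 0.4,"delta_pos": [0,0,-0.02],"twist": 0},{"grip": 0.4,"delta_pos": [0,0,-0.012],"twist": 0},{"grip": 0.4,"delta_pos": [0,0,-0.008],"twist": 0},{"grip": 0.4,"delta_pos": [0,0,-0.004],"twist": 0},{"grip": 0.4,"delta_pos": [0,0,-0.002],"twist": 0},{"grip": 0.4,"delta_pos": [0,0,0],"twist": 0}]}}

```text
clock: 22.58
position: [0.6321, -0.2052, 0.0144]
ee_rot: [0.699, 0.11, 0.698, -0.11]
contact_force: [-0.4, 0.1, -3.0]
width: 0.0561
```

Call:
{"op": "step_arm", "data": {"increments": [{"grip": 0.4,"delta_pos": [0,0,-0.001],"twist": 0},{"grip": 0.4,"delta_pos": [0,0,-0.001],"twist": 0},{"grip": 0.4,"delta_pos": [0,0,0],"twist": 0}]}}

```text
clock: 22.83
position: [0.6319, -0.2054, 0.0125]
ee_rot: [0.699, 0.11, 0.698, -0.11]
contact_force: [-0.3, 0.7, -2.5]
width: 0.0558
```

Call:
{"op": "step_arm", "data": {"increments": [{"grip": 0.4,"delta_pos": [0,0,-0.001],"twist": 0},{"grip": 0.4,"delta_pos": [0,0,0],"twist": 0}]}}

```text
clock: 23.0
position: [0.6316, -0.2053, 0.011]
ee_rot: [0.699, 0.11, 0.698, -0.11]
contact_force: [-0.5, 0.3, -2.9]
width: 0.0559
```

Call:
{"op": "step_arm", "data": {"increments": [{"grip": 0.4,"delta_pos": [0,0,-0.001],"twist": 0},{"grip": 0.4,"delta_pos": [0,0,0],"twist": 0}]}}

```text
clock: 23.17
position: [0.6316, -0.2052, 0.0106]
ee_rot: [0.699, 0.11, 0.698, -0.11]
contact_force: [-1.5, 0.9, 2.6]
width: 0.056
```

Call:
{"op": "step_arm", "data": {"increments": [{"grip": 0.4,"delta_pos": [0,0,-0.0005],"twist": 0},{"grip": 0.4,"delta_pos": [0,0,0],"twist": 0},{"grip": 0.75,"delta_pos": [0,0,0.001],"twist": 0},{"grip": 0.9,"delta_pos": [0,0,0],"twist": 0},{"grip": 1,"delta_pos": [0,0,0],"twist": 0},{"grip": 1,"delta_pos": [0,0,0.01],"twist": 0},{"grip": 1,"delta_pos": [0,0,0.025],"twist": 0},{"grip": 1,"delta_pos": [0,0,0.04],"twist": 0},{"grip": 1,"delta_pos": [0,0,0.04],"twist": 0},{"grip": 1,"delta_pos": [0,0,0.04],"twist": 0}]}}

```text
clock: 24.0
position: [0.6312, -0.205, 0.1673]
ee_rot: [0.698, 0.11, 0.699, -0.11]
contact_force: [1.0, -0.3, 0.7]
width: 0.0852
```

Call:
{"op": "step_arm", "data": {"increments": [{"grip": 1,"delta_pos": [-0.02,0.01,0.03],"twist": 0},{"grip": 1,"delta_pos": [-0.03,0.02,0.02],"twist": 0},{"grip": 1,"delta_pos": [-0.03,0.02,0.02],"twist": 0},{"grip": 1,"delta_pos": [-0.02,0.01,0.02],"twist": 0},{"grip": 1,"delta_pos": [-0.01,0,0.01],"twist": 0},{"grip": 1,"delta_pos": [0,0,0],"twist": 0},{"grip": 1,"delta_pos": [0,0,0],"twist": 0},{"grip": 1,"delta_pos": [0,0,0],"twist": 0}]}}

```text
clock: 24.67
position: [0.5223, -0.1458, 0.2643]
ee_rot: [0.698, 0.11, 0.699, -0.11]
contact_force: [-0.0, -0.1, -0.3]
width: 0.0853
```

```bash
python3 - <<'E'
from h import *
s=snap('scene','s9'); print(s['clock'],s['position'],s['contact_force'],s['width'])
v=cv2.imread('pics/s9.png')[180:360,130:400]
cv2.imwrite('pics/s9c.png',cv2.resize(v,None,fx=2.9,fy=2.9,interpolation=cv2.INTER_CUBIC))
snap('side','d9'); v=cv2.imread('pics/d9.png')[130:290,230:430]
cv2.imwrite('pics/d9c.png',cv2.resize(v,None,fx=3.7,fy=3.7,interpolation=cv2.INTER_CUBIC))
E
```

```text
24.6667 [ 0.5222752  -0.14581794  0.26434102] [-0.02278276 -0.11615206 -0.34349902] 0.0853057284893987
```

View pics/s9c.png

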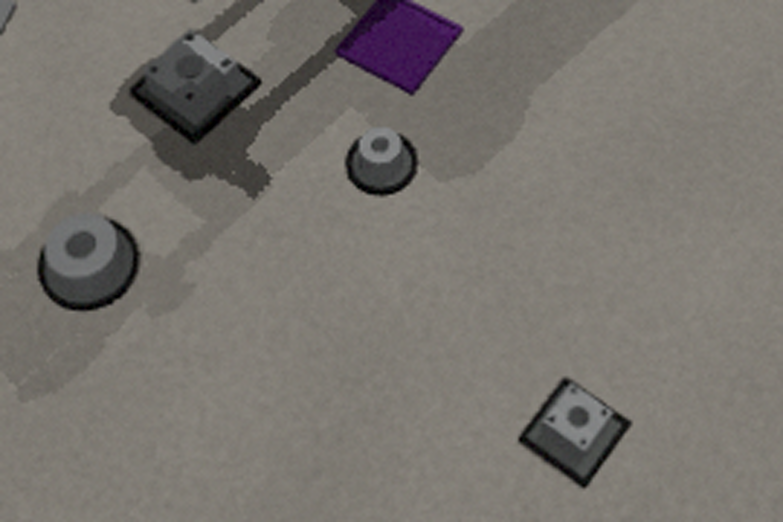

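View pics/d9c.png

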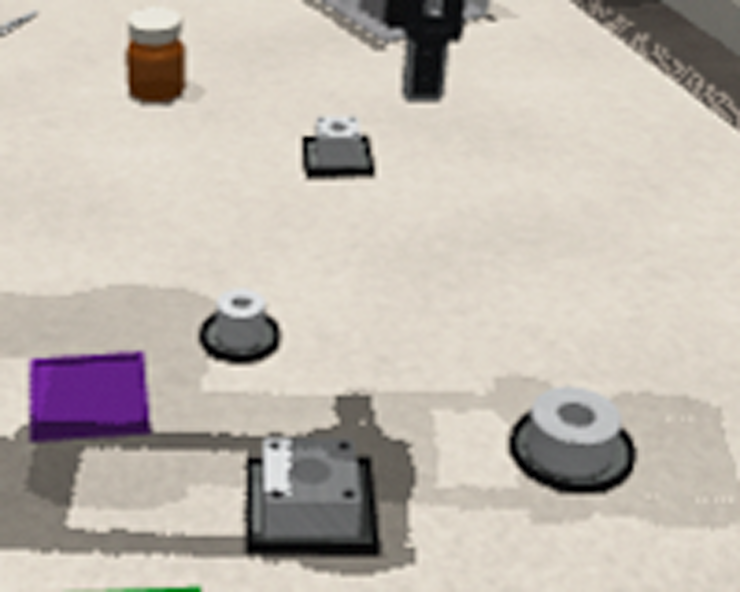

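Both views show all four parts flat inside their own nests: large square at crop (195,85), large ring (88,260), small ring (381,160) and small square (575,430). Nothing is touching the gripper. Handing in.

```bash
python3 -c "
from rig import manip
print(manip.sign_off())"
```

```text
the job is handed in; nothing more can be done
None
```

Both stacks are apart and all four parts sit in their own nests. I handed the job in at about 25 s of the 104 s allowed. I moved the small ring first, then the large square, the small square and the large ring. Each was lowered until it touched the nest floor and then let go.

- **Seating:** the touch-down height of each part was within about 0.1 mm of what the grasp predicted. The highest contact force I read was about 13 N, against the 40 N limit.
- **Final look:** the scene and side pictures show every part flat and fully inside its rim, with the square parts turned to match their nests. The gripper was open and clear.
- **Bystanders:** the arm never came near the jar or the caliper. The last side picture shows the jar upright. Neither final crop includes the caliper, so I did not check it after the last move.
- **Disagreements:** the wrist and scene cameras differed by up to 3 mm on nest centres, so I aimed in between, within the 8 mm to spare on each side. The gripper read 56 mm across the 58 mm large ring, which I took as sensor error because the ring was held and seated level.

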